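# Stock the sampling caddy

## Task

Stock the grey sampling caddy: stand the yellow-capped jar in the yellow cup and the blue-capped jar in the blue cup, setting them down upright without dropping them, and feed the two clean white filter cartridges into the white tube, coloured end up, the green-ended one first and the red-ended one on top of it. Leave the white-capped jar and the brown used cartridge standing where they are.

Things in the scene. Friction and masses are not known exactly. Their poses are not given: they have to be found in the camera images.
- caddy: light grey tray fixed to the bench, 136 (its x) by 360 mm (its y), walls 30 mm high, 4 mm thick, floor 4 mm; a low black handle, 29 mm high, 25 mm out from each short end. Two cups and a tube stand in it at y = -112, 0, +112 mm, in any order. Origin: centre of its underside; its x points away from the robot within 12 degrees. Beaker, black box and bottle (to 150 mm tall) stand clear of the work
- well_yellow: yellow round cup fixed in one of the caddy's three places, outside 82 mm, inside 74 mm diameter, 26 mm high, inner floor 4 mm above its origin. Origin: centre of its underside (4 mm above the bench), z up. For the yellow-capped jar, which has 12 mm play all round
- well_blue: blue round cup fixed in one of the caddy's three places, outside 82 mm, inside 74 mm diameter, 26 mm high, inner floor 4 mm above its origin. Origin: centre of its underside (4 mm above the bench), z up. For the blue-capped jar, which has 12 mm play all round
- tube: white upright tube fixed in the caddy, closed at the bottom, open at the top, 85 mm high; inside 41 mm wide, flaring over the top 21 mm to 60 mm (66 mm outside); inner floor 5 mm above its origin. Origin: centre of its underside (4 mm above the bench), z up. A cartridge let go in the mouth slides down by itself; two stacked cartridges stand 30 mm proud of the mouth
- jar_yellow: round amber jar, 50 mm diameter, 82 mm tall, yellow screw cap (top 22 mm, same 50 mm diameter), white paper band round the body; about 150 g; stands upright on the bench. Origin: centre of its underside, z up. Goes into the yellow cup
- jar_blue: round amber jar, 50 mm diameter, 82 mm tall, blue screw cap (top 22 mm, same 50 mm diameter), white paper band round the body; about 150 g; stands upright on the bench. Origin: centre of its underside, z up. Goes into the blue cup
- jar_white: round amber jar, 50 mm diameter, 82 mm tall, white screw cap (top 22 mm, same 50 mm diameter), white paper band round the body; about 150 g; stands upright on the bench. Origin: centre of its underside, z up. Stays where it is
- cart_green: round filter cartridge, 30 mm diameter, 55 mm tall, white body with a green top end (11 mm) and a green stripe near the foot; about 60 g; stands on the bench, coloured end up. Origin: centre of its underside, z up. Goes into the tube first (bottom)
- cart_red: round filter cartridge, 30 mm diameter, 55 mm tall, white body with a red top end (11 mm) and a red stripe near the foot; about 60 g; stands on the bench, coloured end up. Origin: centre of its underside, z up. Goes into the tube second (on top)
- cart_used: round filter cartridge, 30 mm diameter, 55 mm tall, dark brown stained body with a lighter brown top end (11 mm) and a lighter brown stripe near the foot (a used one); about 60 g; stands on the bench, coloured end up. Origin: centre of its underside, z up. Stays where it is
There are look-alikes about, which are no part of the job. What is shaped like the cart_red but purple or turquoise is not meant.

How it is judged:
By the outcome, as a careful person would: the job done as asked, in the order asked, and still so for the second after the job is handed in, with the robot touching nothing.
It also fails if it takes over 96 s, if anything falls off the work surface, if the arm or the gripper's body presses on something with over 40 N, if the wrist force passes 120 N, or if a joint passes its speed limit or range.

## Robot

A 7-joint arm with a two-finger parallel gripper is mounted at the origin on the work surface. World frame = base frame: x ahead of the robot, y to its left, z up, the work surface at z = 0. Lengths are in m, angles in rad, forces in N, time in s.
With the tool pointing down it reaches from about 0.4 to 0.85 m from the base axis. Payload 10.4 kg.
Tool frame: the origin (TCP) lies midway between the tips of the shut fingers; the grasp point (between the pads) lies manip.grip_depth behind it (manip.grip_depth is the distance from the TCP to the grasp point, in m); z points along the fingers, x is the direction in which the jaws open and shut, and the axes are right-handed (so a half turn about z gives the same grasp; the last joint's range is limited). The gripper opens to 85 mm and grips with 20 to 120 N. Pads are 22 mm wide; open, the fingers measure 114 mm over their backs; the gripper's body (76 mm by 85 mm) begins 54 mm behind the grasp point. The pads swing forward as they close: fully open they stand 13 mm farther back than shut.
Start: joints at [1.326, 0.332, -0.065, 1.46, 0.022, 1.35, -0.088], TCP at [0.138, -0.61, 0.231] pointing down, gripper open.
Joint ranges: [-2.6, 2.6], [-0.5, 2.12], [-1.47, 1.34], [0.16, 2.42], [-1.27, 4.41], [0.06, 2.06], [-2.6, 2.6]. Speed limits (rad/s): [2.22, 2.22, 2.79, 2.79, 3.14, 3.14, 3.14].

## Interface

Orientations are given as a unit quaternion [x, y, z, w].
In Python, from workcell import manip gives the robot as it stands. The module is installed in compiled form; this text tells all that it offers.
- The arm moves only by the tool send_rows, never from a script. Its argument "steps" is a list of rows, each a list of 2 entries, a list of its own where there are three numbers: the shift along the tool's x, y, z in m, then the turn about the tool's z in rad. In form: [[[x, y, z], spin], ...]. A call has exactly 8 rows; each row is the pose to reach, as a shift and turn from the pose commanded when the call began, along the tool's axes at that moment; what a row does not reach only later rows make up. A row lasts 1/8 s, in which the tool goes at most 62.5 mm and 10.7 degrees, less where a joint would pass 70% of its speed; a pose out of reach is approached as far as the arm can. A call with a gripper value outside its range is refused whole. "hand" is the opening, from 0 (shut) to 1 (fully open), set as the call begins (left out, the last holds). The fingers move at their own pace and stop on an object; "force" is the grip in N (left out, the last holds). Time passes only in rows, so rows that repeat a pose let the fingers close, or fill a call up. It gives the time, the measured TCP pose, the force and the opening at its end, in the units of the state.
- manip.get_obs(): the state, without advancing time (a new reading comes with each control period).
- manip.camera(name): name is "scene" or "top"; returns (picture, depth): 400x640x3 uint8, red, green, blue; 400x640 float32, m along the optical axis (not along the pixel's ray), 0 where there is no reading.
- manip.camera_info(name): a dict with "intrinsics" (3x3 intrinsics, pixels), "pose" (4x4, takes a point from camera to world coordinates). Camera axes: x right, y up, looking along -z (the intrinsics and any distortion apply to the point x, -y, -z); pixel columns grow to the right and rows downward; lengths in m; the calibration is good to about 2 mm. A picture is of the moment at which its call begins. camera_info takes no time and is no camera call.
- manip.hand_in(): hands the job in, once; it reports no verdict.
The state is a dict: "clock": time; "joint_pos": joint angles; "joint_velocities": joint speeds; "tau": joint torques, N m; "position": TCP position; "ee_rot": TCP orientation; "ft_force": force on the tool from outside, world axes, zero at the start; "torque": the same for the moment, N m; "grip_width": opening from 0.0 (shut) to 1.0 (fully open).
Only numpy, scipy, OpenCV 4.12 (cv2) and the standard library are available. Lean on these libraries where they do the work, as an engineer would, in place of code of your own. Each camera call takes 0.05 s, during which the arm holds its last target.

## Working session

There is one attempt and no reset: what is moved stays moved. The work goes in short steps, Python scripts to look and compute and a tool call to move; the robot and the scene stay as the last step left them, time stands still between calls to the robot, and variables do not carry over. Pictures are saved under pics/ and viewed, and the job is handed in when it is done.

Besides the shell and the picture viewer there is one more tool, called after "Request:" as name(argument=value, ...), one argument or row to a line, values as JSON. send_rows: Moves the arm, as the interface text tells. Its arguments: {"type":"object","properties":{"steps":{"type":"array"},"hand":{"type":"number"},"force":{"type":"number"}},"required":["steps"]}

```bash
mkdir -p pics; python3 - <<'E'
from workcell import manip
import cv2,numpy as np
o=manip.get_obs()
print({k:np.round(v,3) for k,v in o.items()}, manip.grip_depth)
for n in("top","scene"):
    p,d=manip.camera(n); i=manip.camera_info(n)
    print(n,i["intrinsics"],np.round(i["pose"],4),[k for k in i])
    np.savez(f"{n}0.npz",p=p,d=d)
    cv2.imwrite(f"pics/{n}0.png",p[:,:,::-1])
E
```

```text
{'clock': np.float64(0.0), 'joint_pos': array([ 1.326,  0.333, -0.065,  1.461,  0.022,  1.35 , -0.089]), 'joint_velocities': array([ 0.001, -0.001, -0.001, -0.   ,  0.001,  0.001,  0.   ]), 'tau': array([-0.0000e+00, -6.2544e+01,  4.9000e-02, -3.9160e+01,  1.6000e-02,
        1.0000e-02, -0.0000e+00]), 'position': array([ 0.137, -0.609,  0.231]), 'ee_rot': array([ 0.781, -0.625, -0.001, -0.   ]), 'ft_force': array([-0.283, -0.939,  0.141]), 'torque': array([ 0.044, -0.006,  0.059]), 'grip_width': np.float64(1.001)} 0.0187
top [[430.10110906   0.         322.95807693]
 [  0.         430.10110906 200.00671034]
 [  0.           0.           1.        ]] [[ 0.0392  0.9772 -0.2088  0.3215]
 [-0.9992  0.0387 -0.0065 -0.0122]
 [ 0.0017  0.2089  0.9779  1.0249]
 [ 0.      0.      0.      1.    ]] ['intrinsics', 'pose']
scene [[506.11751171   0.         323.14014575]
 [  0.         506.11751171 199.56633165]
 [  0.           0.           1.        ]] [[ 0.0842 -0.7564  0.6487  1.1691]
 [ 0.9964  0.0548 -0.0653 -0.0802]
 [ 0.0138  0.6518  0.7583  0.8178]
 [ 0.      0.      0.      1.    ]] ['intrinsics', 'pose']
```

View pics/top0.png

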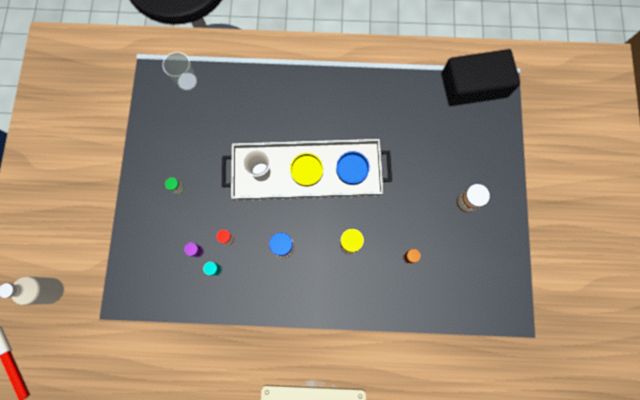

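View pics/scene0.png

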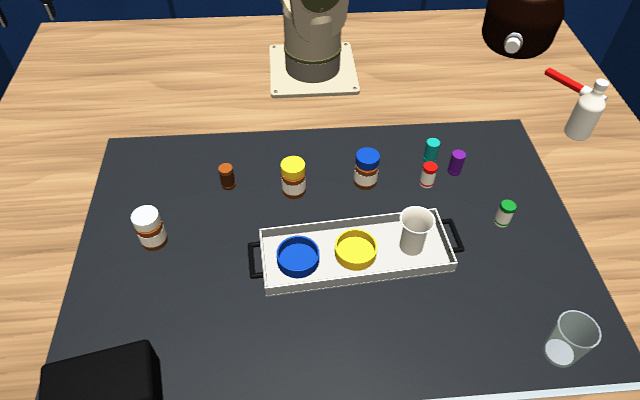

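Top picture: red (223,237) with lookalikes purple (192,249) and turquoise (210,268); green (171,184); used one, orange-brown top (413,256); jars blue (281,244), yellow (352,240), white (477,196); caddy with tube (257,168), yellow cup (307,170) and blue cup (352,168). Next I'll measure these and crop the red group.

```bash
cat > h.py <<'E'
import numpy as np,cv2
from workcell import manip
def cloud(n,d):
    i=manip.camera_info(n);K=i["intrinsics"];T=np.array(i["pose"])
    v,u=np.mgrid[:400,:640]
    P=np.stack([(u-K[0,2])/K[0,0]*d,-(v-K[1,2])/K[1,1]*d,-d],-1)
    return P@T[:3,:3].T+T[:3,3]
def proj(n,p):
    i=manip.camera_info(n);K=i["intrinsics"];T=np.array(i["pose"])
    c=T[:3,:3].T@(np.array(p)-T[:3,3]); return K[0,2]+K[0,0]*c[0]/-c[2],K[1,2]-K[1,1]*c[1]/-c[2]
E
cat > m.py <<'E'
from h import *
for n,pts in (("top",dict(red=(223,237),purple=(192,249),turq=(210,268),green=(171,184),used=(413,256),jblue=(281,244),jyel=(352,240),jwhite=(477,196))),
  ("scene",dict(red=(430,168),purple=(458,157),turq=(432,144),green=(508,206),used=(226,169),jblue=(368,156),jyel=(293,164),jwhite=(147,215)))):
    f=np.load(n+"0.npz");X=cloud(n,f["d"])
    for k,(u,v) in pts.items():
        w=X[v-30:v+45,max(u-30,0):u+30].reshape(-1,3); H=.082 if k[0]=='j' else .055
        r=.032 if k[0]=='j' else .02
        s=w[abs(w[:,2]-H)<.006]; c=X[v,u]
        for _ in range(5):
            t=s[np.hypot(*(s[:,:2]-c[:2]).T)<r]; c=t.mean(0)
        (cx,cy),rr=cv2.minEnclosingCircle(t[:,:2].astype(np.float32))
        print(n,k,np.round(c,4),len(t),round(cx,4),round(cy,4),round(rr,4))
f=np.load("top0.npz");p=f["p"]
X=cloud("top",f["d"])
print("bench z",np.median(X[200:300,440:460,2]))
c=np.hstack([cv2.resize(p[220:290,170:250],None,fx=5,fy=5),cv2.resize(np.load("scene0.npz")["p"][130:200,400:480],None,fx=5,fy=5)])
cv2.imwrite("pics/crop.png",c[:,:,::-1])
c=cv2.resize(p[130:205,215:395],None,fx=4,fy=4);cv2.imwrite("pics/caddy.png",c[:,:,::-1])
E
python3 m.py
```

```text
top red [0.4351 0.2184 0.0543] 139 0.4354 0.2187 0.015
top purple [0.4038 0.2883 0.0541] 141 0.4034 0.2888 0.0153
top turq [0.3627 0.2415 0.0544] 143 0.3628 0.2419 0.015
top green [0.553  0.3495 0.0541] 131 0.553 0.3509 0.0158
top used [ 0.4085 -0.2126  0.0547] 140 0.4091 -0.2129 0.0152
top jblue [0.4203 0.0847 0.0814] 401 0.4207 0.0846 0.025
top jyel [ 0.4348 -0.0717  0.0816] 394 0.4348 -0.0719 0.0249
top jwhite [ 0.5473 -0.352   0.0814] 386 0.5486 -0.3527 0.026
scene red [0.4404 0.2196 0.0543] 128 0.4393 0.2191 0.0161
scene purple [0.4085 0.2894 0.0539] 123 0.4072 0.2896 0.0167
scene turq [0.3677 0.2424 0.054 ] 119 0.3666 0.244 0.0167
scene green [0.5575 0.3507 0.0544] 160 0.5573 0.3524 0.017
scene used [ 0.4149 -0.2114  0.0539] 138 0.4127 -0.2105 0.0169
scene jblue [0.4263 0.0856 0.0814] 346 0.4231 0.0853 0.0267
scene jyel [ 0.441  -0.0708  0.0811] 366 0.4385 -0.0705 0.0261
scene jwhite [ 0.5542 -0.3504  0.0813] 480 0.5524 -0.3503 0.0262
bench z 0.0002853428573337258
```

```bash
cat > c.py <<'E'
from h import *
for n in("top","scene"):
    f=np.load(n+"0.npz");X=cloud(n,f["d"]);p=f["p"];hsv=cv2.cvtColor(p,cv2.COLOR_RGB2HSV)
    R=(X[...,0]>.42)&(X[...,0]<.75)&(abs(X[...,1])<.25)
    z=X[...,2]
    w=R&(z>.026)&(z<.036)&(hsv[...,1]<60)&(hsv[...,2]>80)
    s=X[w][:,:2].astype(np.float32)
    print(n,"rim",cv2.minAreaRect(s))
    for nm,lo,hi in(("yellow",20,35),("blue",100,125)):
        # cups rim at z=.030 ; inner floor .008
        q=R&(hsv[...,0]>lo)&(hsv[...,0]<hi)&(hsv[...,1]>120)&(z<.04)&(X[...,0]>.47)
        for a,b in((.024,.036),(.003,.013)):
            m=q&(z>a)&(z<b); t=X[m][:,:2].astype(np.float32)
            print(nm,a,len(t),cv2.minEnclosingCircle(t),t.mean(0))
    m=R&(z>.08)&(z<.096); t=X[m][:,:2].astype(np.float32); print("tube",len(t),cv2.minEnclosingCircle(t),t.mean(0), np.median(z[m]))
E
python3 c.py
```

```text
top rim ((0.5527668595314026, 0.04039628803730011), (0.2531738877296448, 0.39925795793533325), 3.7270774841308594)
yellow 0.024 157 ((0.6100387573242188, 0.03848032280802727), 0.040793608874082565) [0.60990244 0.03303172]
yellow 0.003 636 ((0.6132208108901978, 0.04007875174283981), 0.03635811805725098) [0.61381036 0.03995093]
blue 0.024 154 ((0.6191068887710571, -0.07223360240459442), 0.041515808552503586) [ 0.61675435 -0.07617567]
blue 0.003 629 ((0.620250403881073, -0.07286360114812851), 0.036784250289201736) [ 0.6221195 -0.0730448]
tube 653 ((0.5214753746986389, 0.04246407002210617), 0.16735514998435974) [0.49370942 0.0435648 ] 0.0824961139616408
scene rim ((0.5560463666915894, 0.048357829451560974), (0.25403892993927, 0.38471275568008423), 3.954253673553467)
yellow 0.024 310 ((0.6147463321685791, 0.040424052625894547), 0.04174856096506119) [0.61599916 0.03865198]
yellow 0.003 839 ((0.6147329807281494, 0.04036283865571022), 0.04086493328213692) [0.609353   0.04161137]
blue 0.024 330 ((0.6226306557655334, -0.07134022563695908), 0.041716232895851135) [ 0.6261614  -0.07264926]
blue 0.003 859 ((0.6226504445075989, -0.07131567597389221), 0.04105482995510101) [ 0.6169574  -0.07119443]
tube 791 ((0.5238192081451416, 0.04413226991891861), 0.1682119369506836) [0.5071624  0.06199473] 0.08246609906074553
```

View pics/crop.png

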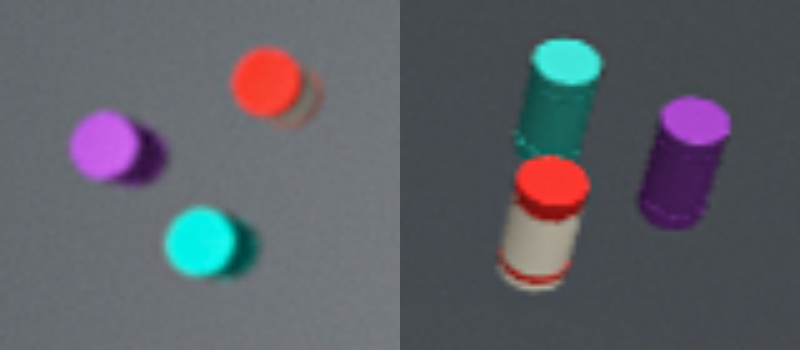

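View pics/caddy.png

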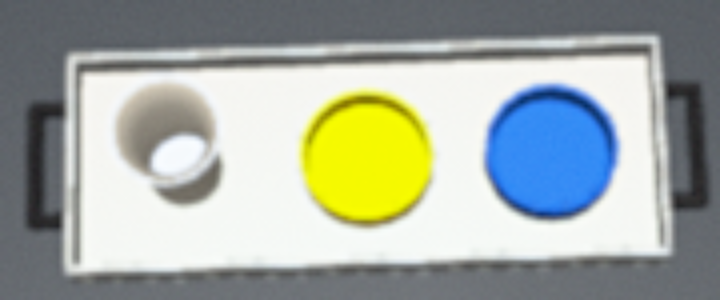

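```bash
python3 - <<'E'
from h import *
from scipy.spatial.transform import Rotation as R
for n in("top","scene"):
    f=np.load(n+"0.npz");X=cloud(n,f["d"]);z=X[...,2]
    m=(X[...,0]>.54)&(X[...,0]<.68)&(X[...,1]>.1)&(X[...,1]<.22)&(z>.08)&(z<.096)
    t=X[m][:,:2].astype(np.float32);print(n,len(t),cv2.minEnclosingCircle(t),z[m].max())
o=manip.get_obs();r=R.from_quat(o["ee_rot"]).as_matrix();print(np.round(r,4),o["position"])
E
```

```text
top 222 ((0.6024187803268433, 0.1514449417591095), 0.032868996262550354) 0.09135421119587506
scene 341 ((0.6044491529464722, 0.15225949883460999), 0.03358633816242218) 0.09127427684279743
[[ 2.200e-01 -9.755e-01 -3.000e-04]
 [-9.755e-01 -2.200e-01  1.300e-03]
 [-1.300e-03  1.000e-04 -1.000e+00]] [ 0.13739619 -0.60936228  0.23055994]
```

The scene crop confirms it: the red-ended one has a white body (crop 550,225), while the purple and turquoise ones are coloured all over. First I'll swing over to the yellow jar and turn the jaws along world x.

Request:
send_rows(
  steps=[
    [[-0.02,-0.018,0.002],-0.16],
    [[-0.06,-0.053,0.005],-0.33],
    [[-0.1,-0.09,0.009],-0.5],
    [[-0.14,-0.125,0.013],-0.67],
    [[-0.18,-0.16,0.016],-0.84],
    [[-0.22,-0.196,0.02],-1.01],
    [[-0.26,-0.232,0.023],-1.18],
    [[-0.3,-0.268,0.026],-1.349],
  ],
  hand=1,
  force=40,
)

```text
clock: 1.1
position: [0.3334, -0.2564, 0.2051]
ee_rot: [1.0, 0.003, -0.0, 0.0]
ft_force: [0.7, -0.3, -0.5]
grip_width: 1.002
```

```bash
cat > go.py <<'E'
import sys,numpy as np
from workcell import manip
from scipy.spatial.transform import Rotation as R
o=manip.get_obs();r=R.from_quat(o["ee_rot"]).as_matrix()
print("t",round(o["clock"],2),"pos",np.round(o["position"],4),"yaw",round(np.arctan2(r[1,0],r[0,0]),3),"F",np.round(o["ft_force"],1),"w",round(float(o["grip_width"]),3),"q",np.round(o["joint_pos"],2))
for a in sys.argv[1:]:
    t=np.array(eval(a)); print(a,"tool shift",np.round(r.T@(t-o["position"]),4))
E
python3 go.py "(.4365,-.071,.19)"
```

```text
t 1.1 pos [ 0.3334 -0.2564  0.2051] yaw 0.005 F [ 0.7 -0.3 -0.5] w 1.002 q [ 1.04 -0.09 -0.47  1.98 -0.04  1.24  0.6 ]
(.4365,-.071,.19) tool shift [ 0.1041 -0.1849  0.015 ]
```

Request:
send_rows(
  steps=[
    [[0.02,-0.038,0.005],0],
    [[0.045,-0.08,0.01],0],
    [[0.07,-0.125,0.02],0],
    [[0.09,-0.162,0.03],0],
    [[0.1,-0.181,0.04],0],
    [[0.103,-0.187,0.05],0],
    [[0.103,-0.187,0.06],0],
    [[0.103,-0.187,0.065],0],
  ],
)

```text
clock: 2.1
position: [0.4352, -0.0721, 0.1395]
ee_rot: [1.0, -0.001, -0.001, 0.0]
ft_force: [-0.0, -0.5, 0.1]
grip_width: 1.001
```

```bash
python3 go.py "(.4365,-.071,.036)"; python3 - <<'E'
from h import *
o=manip.get_obs()
p,d=manip.camera("scene");cv2.imwrite("pics/s1.png",p[:,:,::-1])
print(proj("scene",o["position"]))
E
```

```text
t 2.1 pos [ 0.4352 -0.0721  0.1395] yaw -0.002 F [-0.  -0.5  0.1] w 1.001 q [ 0.81  0.05 -0.75  2.    0.04  1.1   0.04]
(.4365,-.071,.036) tool shift [ 0.0014 -0.0012  0.1035]
(np.float64(290.9107903824088), np.float64(141.66544461804267))
```

View pics/s1.png

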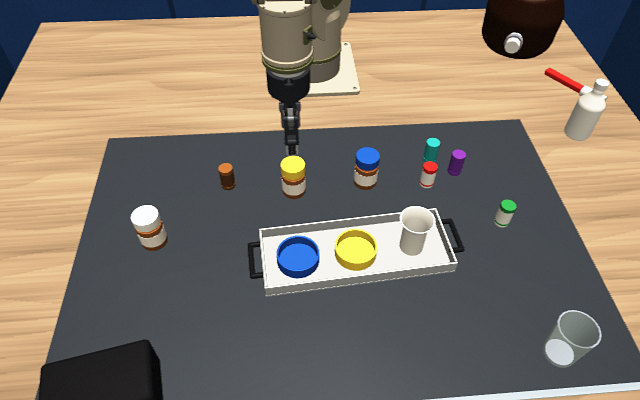

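Gripper hangs over the yellow jar (293,165), jaws toward the camera. Descending.

Request:
send_rows(
  steps=[
    [[0.001,-0.001,0.015],0],
    [[0.001,-0.001,0.035],0],
    [[0.001,-0.001,0.055],0],
    [[0.001,-0.001,0.075],0],
    [[0.001,-0.001,0.09],0],
    [[0.001,-0.001,0.1],0],
    [[0.001,-0.001,0.103],0],
    [[0.001,-0.001,0.103],0],
  ],
)

```text
clock: 3.15
position: [0.4372, -0.0701, 0.0375]
ee_rot: [1.0, 0.0, 0.0, 0.0]
ft_force: [-0.2, 0.1, 0.8]
grip_width: 1.0
```

Request:
send_rows(
  steps=[
    [[0,0,0],0],
    [[0,0,0],0],
    [[0,0,0],0],
    [[0,0,0],0],
    [[0,0,0],0],
    [[0,0,0],0],
    [[0,0,0],0],
    [[0,0,0],0],
  ],
  hand=0,
  force=40,
)

```text
clock: 4.15
position: [0.4373, -0.0702, 0.0378]
ee_rot: [1.0, -0.0, 0.0, 0.0]
ft_force: [-1.1, 0.1, 6.4]
grip_width: 0.579
```

```bash
python3 go.py "(.6135,.0397,.2)"
```

```text
t 4.15 pos [ 0.4373 -0.0702  0.0378] yaw -0.0 F [-1.1  0.1  6.4] w 0.579 q [ 0.75  0.23 -0.74  2.09  0.2   0.88 -0.1 ]
(.6135,.0397,.2) tool shift [ 0.1763 -0.1099 -0.1621]
```

Request:
send_rows(
  steps=[
    [[0,0,-0.01],0],
    [[0,0,-0.03],0],
    [[0,0,-0.055],0],
    [[0.005,-0.003,-0.08],0],
    [[0.025,-0.015,-0.1],0],
    [[0.05,-0.03,-0.11],0],
    [[0.08,-0.05,-0.115],0],
    [[0.11,-0.069,-0.115],0],
  ],
)

```text
clock: 5.15
position: [0.548, -0.0007, 0.1533]
ee_rot: [1.0, -0.0, 0.001, 0.0]
ft_force: [0.6, -0.0, -1.2]
grip_width: 0.576
```

Request:
send_rows(
  steps=[
    [[0.025,-0.015,0],0],
    [[0.045,-0.028,0],0],
    [[0.06,-0.037,0],0],
    [[0.065,-0.041,0.005],0],
    [[0.066,-0.041,0.015],0],
    [[0.066,-0.041,0.03],0],
    [[0.066,-0.041,0.045],0],
    [[0.066,-0.041,0.05],0],
  ],
)

```text
clock: 6.15
position: [0.612, 0.0394, 0.1007]
ee_rot: [1.0, -0.0, -0.001, 0.0]
ft_force: [0.4, -0.5, -1.4]
grip_width: 0.575
```

```bash
python3 go.py "(.6135,.0397,.046)"; python3 - <<'E'
from h import *
for n in("scene","top"):
    p,d=manip.camera(n);cv2.imwrite(f"pics/{n}2.png",cv2.resize(p[130:330,200:500],None,fx=2.5,fy=2.5)[:,:,::-1])
E
```

```text
t 6.15 pos [0.612  0.0394 0.1007] yaw -0.0 F [ 0.4 -0.5 -1.4] w 0.575 q [ 0.43  0.52 -0.75  1.61  0.38  1.16 -0.4 ]
(.6135,.0397,.046) tool shift [ 0.0016 -0.0003  0.0547]
```

View pics/scene2.png

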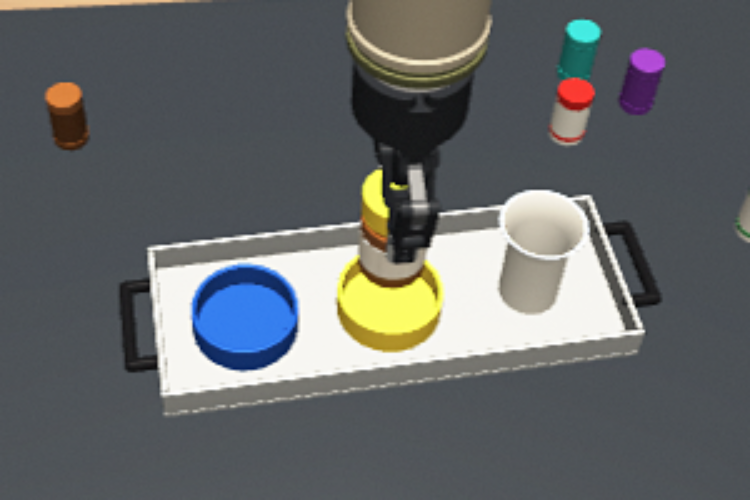

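The jar hangs upright over the yellow cup (390,300). Lowering slowly.

Request:
send_rows(
  steps=[
    [[0.001,0,0.012],0],
    [[0.001,0,0.025],0],
    [[0.001,0,0.036],0],
    [[0.001,0,0.044],0],
    [[0.001,0,0.049],0],
    [[0.001,0,0.052],0],
    [[0.001,0,0.053],0],
    [[0.001,0,0.053],0],
  ],
)

```text
clock: 7.25
position: [0.6141, 0.0399, 0.0495]
ee_rot: [1.0, -0.0, 0.0, 0.0]
ft_force: [-0.7, -0.6, -0.8]
grip_width: 0.577
```

```bash
python3 go.py "(.6135,.0397,.0458)"
```

```text
t 7.25 pos [0.6141 0.0399 0.0495] yaw -0.0 F [-0.7 -0.6 -0.8] w 0.577 q [ 0.41  0.58 -0.72  1.65  0.42  1.08 -0.43]
(.6135,.0397,.0458) tool shift [-0.0006  0.0002  0.0037]
```

Request:
send_rows(
  steps=[
    [[0,0,0.001],0],
    [[0,0,0.002],0],
    [[0,0,0.003],0],
    [[0,0,0.003],0],
    [[0,0,0.0035],0],
    [[0,0,0.0035],0],
    [[0,0,0.0035],0],
    [[0,0,0.0035],0],
  ],
)

```text
clock: 8.25
position: [0.614, 0.0399, 0.046]
ee_rot: [1.0, -0.0, 0.0, 0.0]
ft_force: [-1.9, -0.6, 1.7]
grip_width: 0.574
```

```bash
python3 go.py
```

```text
t 8.25 pos [0.614  0.0399 0.046 ] yaw -0.0 F [-1.9 -0.6  1.7] w 0.574 q [ 0.41  0.58 -0.72  1.65  0.43  1.07 -0.43]
```

Contact felt (force rose about 2.5 N). Releasing, then straight up.

Request:
send_rows(
  steps=[
    [[0,0,0],0],
    [[0,0,0],0],
    [[0,0,0],0],
    [[0,0,0],0],
    [[0,0,-0.005],0],
    [[0,0,-0.02],0],
    [[0,0,-0.045],0],
    [[0,0,-0.075],0],
  ],
  hand=0.85,
)

```text
clock: 9.25
position: [0.6139, 0.04, 0.1224]
ee_rot: [1.0, 0.0, 0.0, -0.0]
ft_force: [0.1, -0.1, -0.6]
grip_width: 0.851
```

```bash
python3 go.py "(.4225,.085,.14)"
```

```text
t 9.25 pos [0.6139 0.04   0.1224] yaw 0.0 F [ 0.1 -0.1 -0.6] w 0.851 q [ 0.44  0.5  -0.76  1.59  0.36  1.2  -0.39]
(.4225,.085,.14) tool shift [-0.1914 -0.045  -0.0176]
```

Request:
send_rows(
  steps=[
    [[-0.01,0,-0.015],0],
    [[-0.04,-0.01,-0.02],0],
    [[-0.08,-0.019,-0.02],0],
    [[-0.12,-0.028,-0.02],0],
    [[-0.16,-0.038,-0.02],0],
    [[-0.185,-0.043,-0.015],0],
    [[-0.191,-0.045,0],0],
    [[-0.191,-0.045,0.01],0],
  ],
  hand=1,
)

```text
clock: 10.25
position: [0.4228, 0.0845, 0.1099]
ee_rot: [1.0, -0.0, -0.0, 0.0]
ft_force: [0.8, -0.7, -0.3]
grip_width: 0.994
```

```bash
python3 go.py "(.4225,.085,.0375)"; python3 - <<'E'
from h import *
p,d=manip.camera("scene");cv2.imwrite(f"pics/scene3.png",cv2.resize(p[100:320,200:500],None,fx=2.5,fy=2.5)[:,:,::-1])
E
```

```text
t 10.25 pos [0.4228 0.0845 0.1099] yaw -0.0 F [ 0.8 -0.7 -0.3] w 0.994 q [ 0.59  0.09 -0.91  2.05  0.08  1.03 -0.36]
(.4225,.085,.0375) tool shift [-0.0003 -0.0006  0.0724]
```

View pics/scene3.png

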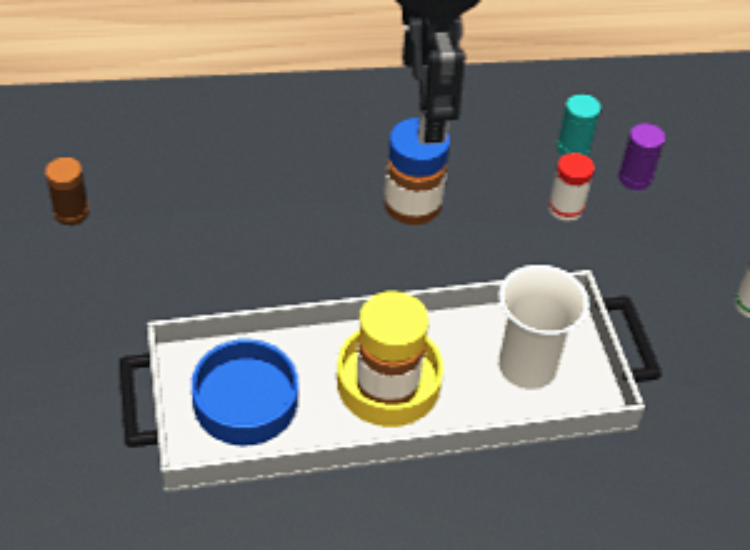

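Yellow jar stands upright and centred in the yellow cup (390,360). The gripper is over the blue jar (417,160).

Request:
send_rows(
  steps=[
    [[0,-0.001,0.015],0],
    [[0,-0.001,0.03],0],
    [[0,-0.001,0.045],0],
    [[0,-0.001,0.058],0],
    [[0,-0.001,0.067],0],
    [[0,-0.001,0.072],0],
    [[0,-0.001,0.074],0],
    [[0,-0.001,0.074],0],
  ],
)

```text
clock: 11.3
position: [0.4231, 0.0859, 0.037]
ee_rot: [1.0, 0.0, 0.0, 0.0]
ft_force: [0.1, 0.1, 0.1]
grip_width: 1.0
```

Request:
send_rows(
  steps=[
    [[0,0,0],0],
    [[0,0,0],0],
    [[0,0,0],0],
    [[0,0,0],0],
    [[0,0,0],0],
    [[0,0,0],0],
    [[0,0,0],0],
    [[0,0,0],0],
  ],
  hand=0,
  force=40,
)

```text
clock: 12.3
position: [0.4232, 0.0859, 0.0372]
ee_rot: [1.0, -0.0, 0.0, 0.0]
ft_force: [-1.1, 0.1, 5.2]
grip_width: 0.577
```

```bash
python3 go.py "(.622,-.072,.16)"
```

```text
t 12.3 pos [0.4232 0.0859 0.0372] yaw -0.0 F [-1.1  0.1  5.2] w 0.577 q [ 0.52  0.24 -0.88  2.12  0.24  0.89 -0.49]
(.622,-.072,.16) tool shift [ 0.1989  0.1579 -0.1227]
```

Request:
send_rows(
  steps=[
    [[0,0,-0.01],0],
    [[0,0,-0.03],0],
    [[0,0,-0.06],0],
    [[0.01,0.008,-0.09],0],
    [[0.03,0.024,-0.115],0],
    [[0.06,0.048,-0.125],0],
    [[0.095,0.075,-0.125],0],
    [[0.13,0.103,-0.125],0],
  ],
)

```text
clock: 13.3
position: [0.554, -0.0181, 0.1625]
ee_rot: [1.0, 0.0, 0.0, 0.0]
ft_force: [0.1, 0.3, -0.3]
grip_width: 0.576
```

Request:
send_rows(
  steps=[
    [[0.03,0.024,0],0],
    [[0.052,0.041,0],0],
    [[0.065,0.052,0],0],
    [[0.069,0.055,0.005],0],
    [[0.069,0.055,0.015],0],
    [[0.069,0.055,0.03],0],
    [[0.069,0.055,0.045],0],
    [[0.069,0.055,0.055],0],
  ],
)

```text
clock: 14.3
position: [0.6213, -0.072, 0.1054]
ee_rot: [1.0, 0.0, -0.001, -0.0]
ft_force: [-0.3, -0.8, -1.1]
grip_width: 0.572
```

```bash
python3 go.py "(.622,-.072,.0455)"; python3 - <<'E'
from h import *
p,d=manip.camera("scene");cv2.imwrite(f"pics/scene4.png",cv2.resize(p[100:320,200:500],None,fx=2.5,fy=2.5)[:,:,::-1])
E
```

```text
t 14.3 pos [ 0.6213 -0.072   0.1054] yaw 0.0 F [-0.3 -0.8 -1.1] w 0.572 q [ 0.59  0.53 -0.72  1.57  0.37  1.18 -0.21]
(.622,-.072,.0455) tool shift [0.0008 0.     0.0599]
```

View pics/scene4.png

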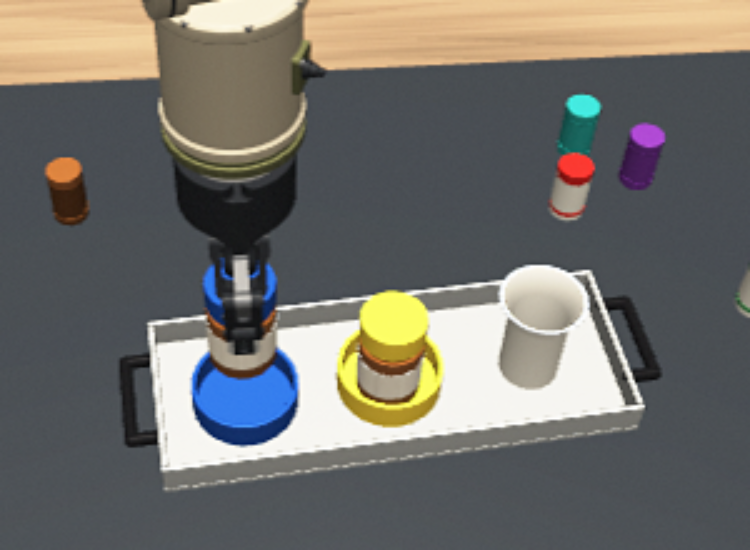

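The blue jar hangs upright over the blue cup (245,385).

Request:
send_rows(
  steps=[
    [[0.001,0,0.014],0],
    [[0.001,0,0.028],0],
    [[0.001,0,0.042],0],
    [[0.001,0,0.051],0],
    [[0.001,0,0.056],0],
    [[0.001,0,0.058],0],
    [[0.001,0,0.06],0],
    [[0.001,0,0.061],0],
  ],
)

```text
clock: 15.35
position: [0.6231, -0.0722, 0.046]
ee_rot: [1.0, -0.0, 0.0, 0.0]
ft_force: [0.5, 0.3, -1.8]
grip_width: 0.577
```

```bash
python3 go.py "(.622,-.072,.0452)"
```

```text
t 15.35 pos [ 0.6231 -0.0722  0.046 ] yaw -0.0 F [ 0.5  0.3 -1.8] w 0.577 q [ 0.57  0.6  -0.69  1.61  0.42  1.08 -0.24]
(.622,-.072,.0452) tool shift [-0.0011 -0.0002  0.0008]
```

Request:
send_rows(
  steps=[
    [[0,0,0.0005],0],
    [[0,0,0.001],0],
    [[0,0,0.001],0],
    [[0,0,0.001],0],
    [[0,0,0.001],0],
    [[0,0,0.001],0],
    [[0,0,0.001],0],
    [[0,0,0.001],0],
  ],
)

```text
clock: 16.35
position: [0.6231, -0.0721, 0.0453]
ee_rot: [1.0, -0.0, 0.0, 0.0]
ft_force: [-3.1, 0.1, 5.9]
grip_width: 0.576
```

Contact (about 7 N). Release and rise.

Request:
send_rows(
  steps=[
    [[0,0,0],0],
    [[0,0,0],0],
    [[0,0,0],0],
    [[0,0,0],0],
    [[0,0,-0.005],0],
    [[0,0,-0.02],0],
    [[0,0,-0.045],0],
    [[0,0,-0.075],0],
  ],
  hand=0.85,
)

```text
clock: 17.35
position: [0.6229, -0.072, 0.1214]
ee_rot: [1.0, 0.0, 0.0, 0.0]
ft_force: [1.2, -0.4, 0.5]
grip_width: 0.854
```

```bash
python3 go.py "(.5555,.3515,.16)"
```

```text
t 17.35 pos [ 0.6229 -0.072   0.1214] yaw 0.0 F [ 1.2 -0.4  0.5] w 0.854 q [ 0.59  0.52 -0.73  1.56  0.36  1.21 -0.2 ]
(.5555,.3515,.16) tool shift [-0.0674 -0.4235 -0.0386]
```

Request:
send_rows(
  steps=[
    [[0,0,-0.03],0],
    [[-0.004,-0.025,-0.05],0],
    [[-0.012,-0.075,-0.06],0],
    [[-0.02,-0.125,-0.06],0],
    [[-0.028,-0.175,-0.06],0],
    [[-0.036,-0.225,-0.06],0],
    [[-0.044,-0.275,-0.06],0],
    [[-0.052,-0.325,-0.06],0],
  ],
  hand=1,
)

```text
clock: 18.35
position: [0.5696, 0.2557, 0.1806]
ee_rot: [1.0, 0.001, 0.0, -0.0]
ft_force: [-0.2, -0.0, 0.3]
grip_width: 1.001
```

Request:
send_rows(
  steps=[
    [[-0.007,-0.045,0],0],
    [[-0.013,-0.08,0.01],0],
    [[-0.015,-0.096,0.02],0],
    [[-0.0155,-0.099,0.035],0],
    [[-0.0155,-0.099,0.05],0],
    [[-0.0155,-0.099,0.065],0],
    [[-0.0155,-0.099,0.08],0],
    [[-0.0155,-0.099,0.09],0],
  ],
)

```text
clock: 19.35
position: [0.5555, 0.3512, 0.0886]
ee_rot: [1.0, -0.0, -0.0, 0.0]
ft_force: [0.2, 0.1, 0.1]
grip_width: 0.993
```

```bash
python3 go.py "(.5555,.3515,.022)"; python3 - <<'E'
from h import *
p,d=manip.camera("scene");cv2.imwrite(f"pics/scene5.png",cv2.resize(p[100:320,280:580],None,fx=2.5,fy=2.5)[:,:,::-1])
E
```

```text
t 19.35 pos [0.5555 0.3512 0.0886] yaw -0.001 F [0.2 0.1 0.1] w 0.993 q [-0.07  0.65 -0.8   1.49  0.48  1.21 -0.94]
(.5555,.3515,.022) tool shift [ 0.0001 -0.0003  0.0666]
```

View pics/scene5.png

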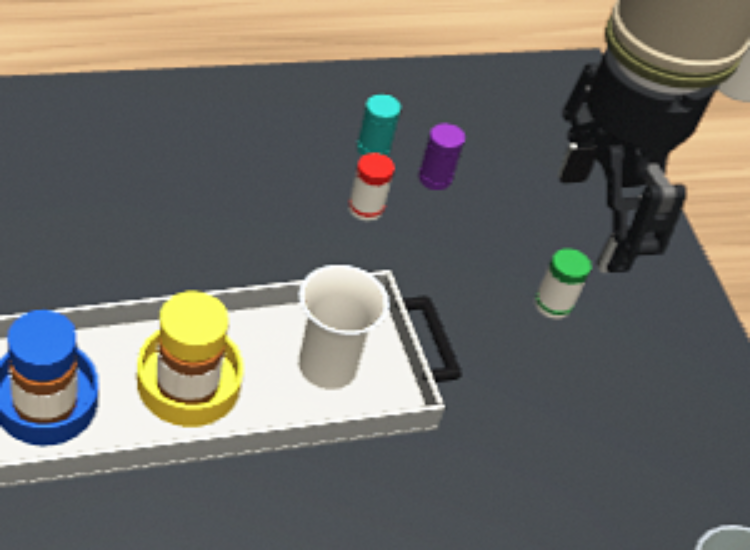

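```bash
python3 - <<'E'
from h import *
for z in(.055,.1): 
  for s in(-.045,0,.045): u,v=proj("scene",(.5555+s,.3512,z)); print(z,s,(u-280)*2.5,(v-100)*2.5)
p,d=manip.camera("top");cv2.imwrite(f"pics/top5.png",cv2.resize(p[100:320,100:400],None,fx=2.5,fy=2.5)[:,:,::-1])
E
```

```text
0.055 -0.045 553.1838761036104 218.83754776523517
0.055 0 570.8940640948274 260.8326768638168
0.055 0.045 589.6642308581312 305.3412713980919
0.1 -0.045 569.1718749937746 180.6864972943165
0.1 0 587.9856029575825 223.01060123524513
0.1 0.045 607.966174766425 267.95968307928155
```

View pics/top5.png

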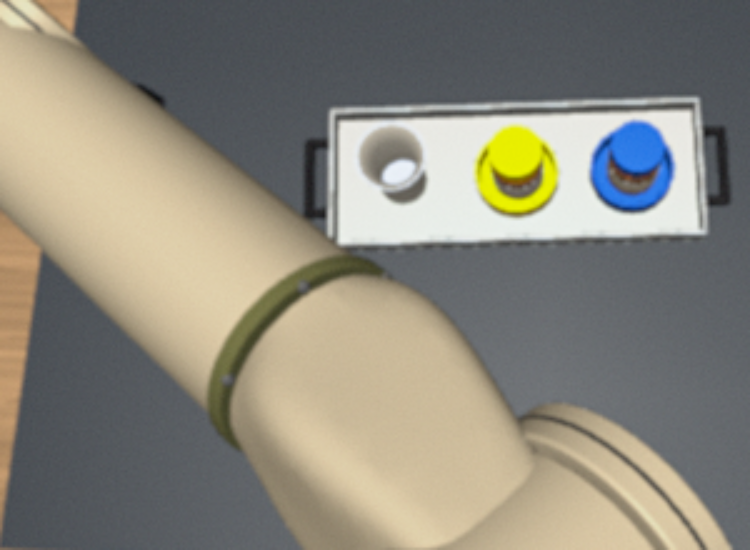

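Both jars stand in their cups, and the green cap sits exactly where the TCP projects (571,261). Descending to it.

Request:
send_rows(
  steps=[
    [[0,0,0.012],0],
    [[0,0,0.025],0],
    [[0,0,0.04],0],
    [[0,0,0.052],0],
    [[0,0,0.061],0],
    [[0,0,0.066],0],
    [[0,0,0.067],0],
    [[0,0,0.067],0],
  ],
)

```text
clock: 20.45
position: [0.5556, 0.3521, 0.0231]
ee_rot: [1.0, 0.0, 0.0, -0.0]
ft_force: [0.2, 0.2, 0.8]
grip_width: 0.998
```

Request:
send_rows(
  steps=[
    [[0,0,0],0],
    [[0,0,0],0],
    [[0,0,0],0],
    [[0,0,0],0],
    [[0,0,0],0],
    [[0,0,0],0],
    [[0,0,0],0],
    [[0,0,0],0],
  ],
  hand=0,
  force=30,
)

```text
clock: 21.45
position: [0.5556, 0.352, 0.023]
ee_rot: [1.0, 0.0, 0.0, -0.0]
ft_force: [-0.9, -1.3, 4.6]
grip_width: 0.34
```

```bash
python3 go.py "(.6035,.152,.16)"
```

```text
t 21.45 pos [0.5556 0.352  0.023 ] yaw 0.0 F [-0.9 -1.3  4.6] w 0.34 q [-0.09  0.72 -0.76  1.54  0.53  1.1  -0.97]
(.6035,.152,.16) tool shift [ 0.048  0.2   -0.137]
```

Request:
send_rows(
  steps=[
    [[0,0,-0.01],0],
    [[0,0,-0.03],0],
    [[0,0,-0.06],0],
    [[0.002,0.01,-0.09],0],
    [[0.007,0.03,-0.115],0],
    [[0.015,0.062,-0.13],0],
    [[0.024,0.1,-0.13],0],
    [[0.034,0.14,-0.13],0],
  ],
)

```text
clock: 22.45
position: [0.5897, 0.2112, 0.1545]
ee_rot: [1.0, 0.0, 0.001, -0.0]
ft_force: [1.2, 0.1, -0.9]
grip_width: 0.338
```

Request:
send_rows(
  steps=[
    [[0.007,0.03,0],0],
    [[0.011,0.048,0],0],
    [[0.013,0.057,0],0],
    [[0.014,0.06,0],0],
    [[0.014,0.06,0.005],0],
    [[0.014,0.06,0.015],0],
    [[0.014,0.06,0.025],0],
    [[0.014,0.06,0.025],0],
  ],
)

```text
clock: 23.45
position: [0.6027, 0.1519, 0.1264]
ee_rot: [1.0, 0.0, -0.001, 0.0]
ft_force: [-0.5, 0.2, -1.1]
grip_width: 0.345
```

```bash
python3 go.py "(.6035,.152,.0905)"; python3 - <<'E'
from h import *
p,d=manip.camera("scene");cv2.imwrite(f"pics/scene6.png",cv2.resize(p[140:290,330:530],None,fx=3.5,fy=3.5)[:,:,::-1])
E
```

```text
t 23.45 pos [0.6027 0.1519 0.1264] yaw 0.0 F [-0.5  0.2 -1.1] w 0.345 q [ 0.28  0.53 -0.8   1.56  0.4   1.22 -0.59]
(.6035,.152,.0905) tool shift [ 0.0009 -0.0001  0.0359]
```

View pics/scene6.png

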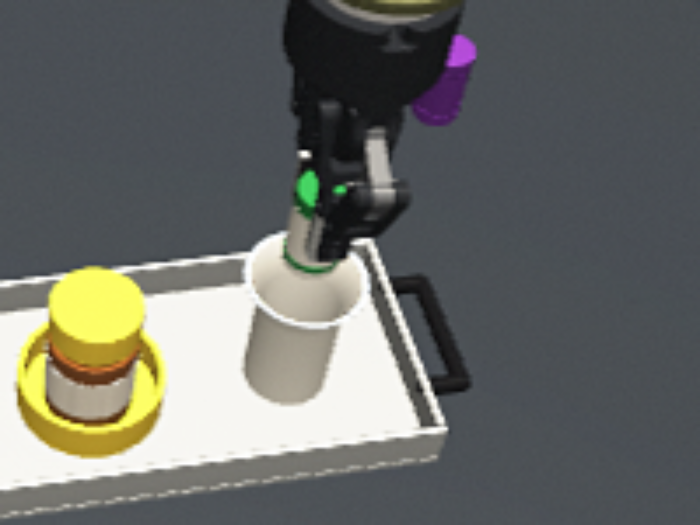

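The green cartridge is above the tube mouth (308,275), upright. Lowering into the mouth.

Request:
send_rows(
  steps=[
    [[0,0,0.006],0],
    [[0,0,0.013],0],
    [[0,0,0.02],0],
    [[0,0,0.027],0],
    [[0,0,0.032],0],
    [[0,0,0.036],0],
    [[0,0,0.036],0],
    [[0,0,0.036],0],
  ],
)

```text
clock: 24.5
position: [0.6036, 0.152, 0.092]
ee_rot: [1.0, 0.0, 0.0, -0.0]
ft_force: [-0.0, 0.8, 0.2]
grip_width: 0.346
```

```bash
python3 go.py "(.6035,.152,.0905)"; python3 - <<'E'
from h import *
p,d=manip.camera("scene");cv2.imwrite(f"pics/scene7.png",cv2.resize(p[140:290,330:530],None,fx=3.5,fy=3.5)[:,:,::-1])
E
```

```text
t 24.5 pos [0.6036 0.152  0.092 ] yaw 0.0 F [-0.   0.8  0.2] w 0.346 q [ 0.27  0.56 -0.79  1.59  0.42  1.16 -0.61]
(.6035,.152,.0905) tool shift [-0.0001 -0.      0.0015]
```

View pics/scene7.png

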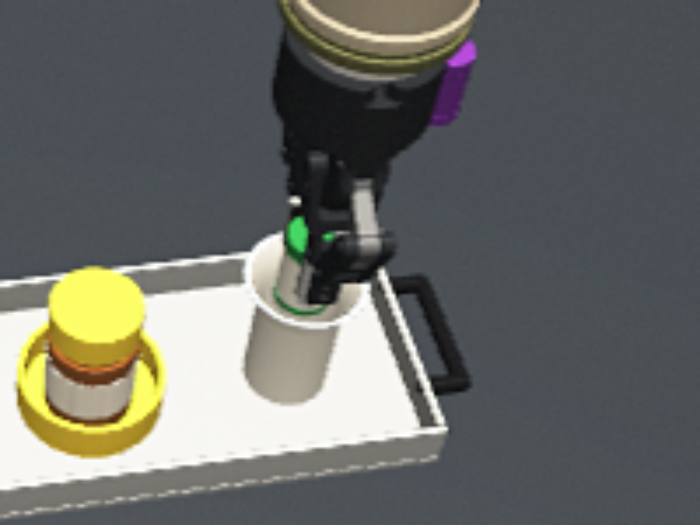

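The cartridge foot is well inside the mouth with no contact force. Releasing.

Request:
send_rows(
  steps=[
    [[0,0,0],0],
    [[0,0,0],0],
    [[0,0,0],0],
    [[0,0,0],0],
    [[0,0,0],0],
    [[0,0,-0.01],0],
    [[0,0,-0.03],0],
    [[0,0,-0.06],0],
  ],
  hand=0.7,
)

```text
clock: 25.55
position: [0.6033, 0.1519, 0.1533]
ee_rot: [1.0, 0.0, -0.0, 0.0]
ft_force: [-0.3, -0.1, 0.1]
grip_width: 0.703
```

```bash
python3 go.py "(.4368,.219,.12)"
```

```text
t 25.55 pos [0.6033 0.1519 0.1533] yaw 0.0 F [-0.3 -0.1  0.1] w 0.703 q [ 0.29  0.5  -0.81  1.53  0.38  1.27 -0.58]
(.4368,.219,.12) tool shift [-0.1665 -0.0671  0.0333]
```

Request:
send_rows(
  steps=[
    [[-0.012,-0.005,0],-0.07],
    [[-0.04,-0.016,0],-0.16],
    [[-0.075,-0.03,0],-0.26],
    [[-0.11,-0.044,0],-0.36],
    [[-0.14,-0.056,0],-0.45],
    [[-0.16,-0.064,0.005],-0.5],
    [[-0.1665,-0.067,0.02],-0.5],
    [[-0.1665,-0.067,0.035],-0.5],
  ],
  hand=0.9,
)

```text
clock: 26.55
position: [0.4375, 0.2187, 0.1163]
ee_rot: [0.969, 0.247, 0.001, 0.0]
ft_force: [0.6, -0.5, 0.4]
grip_width: 0.899
```

```bash
python3 go.py "(.4368,.219,.022)"; python3 - <<'E'
from h import *
p,d=manip.camera("scene");cv2.imwrite(f"pics/scene8.png",cv2.resize(p[80:290,330:530],None,fx=2.8,fy=2.8)[:,:,::-1])
t,d=manip.camera("top");cv2.imwrite(f"pics/top8.png",cv2.resize(t[130:205,215:395],None,fx=4,fy=4)[:,:,::-1])
X=cloud("top",d);m=(np.hypot(X[...,0]-.603,X[...,1]-.152)<.019)&(X[...,2]<.08);print("in tube z",np.percentile(X[m][:,2],[10,50,90]))
print([(2.8*(u-330),2.8*(v-80)) for u,v in[proj("scene",(.4368,.219,.055))]])
E
```

```text
t 26.55 pos [0.4375 0.2187 0.1163] yaw 0.499 F [ 0.6 -0.5  0.4] w 0.899 q [ 0.38  0.29 -1.04  1.91  0.28  1.1  -0.27]
(.4368,.219,.022) tool shift [-0.0005 -0.0007  0.0943]
in tube z [0.05213679 0.06283304 0.06602255]
[(np.float64(279.20063049874443), np.float64(238.27901590637546))]
```

View pics/scene8.png

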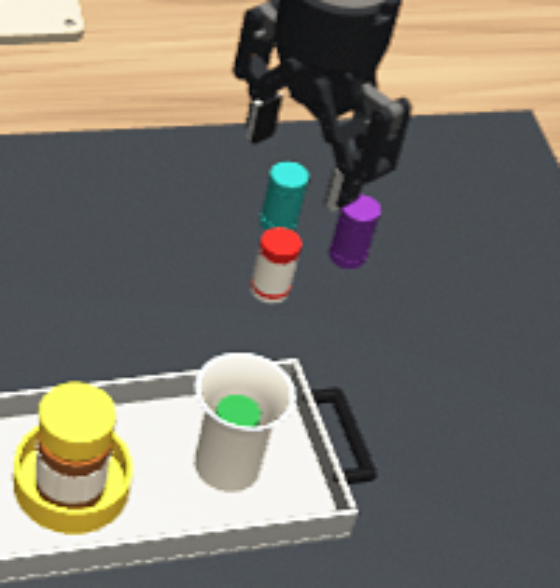

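View pics/top8.png

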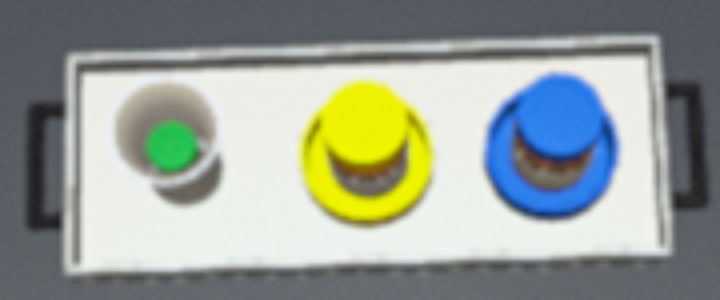

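Green is seated in the tube, green end up (depth about 0.064 m, as expected). The lookalikes are clear of the open fingers, so I'm descending on red (281,245).

Request:
send_rows(
  steps=[
    [[0,0,0.015],0],
    [[0,0,0.033],0],
    [[0,0,0.052],0],
    [[0,0,0.07],0],
    [[0,0,0.083],0],
    [[0,0,0.091],0],
    [[0,0,0.0945],0],
    [[0,0,0.0945],0],
  ],
)

```text
clock: 27.65
position: [0.4371, 0.219, 0.0224]
ee_rot: [0.969, 0.247, 0.0, 0.0]
ft_force: [-0.3, -0.5, -1.1]
grip_width: 0.903
```

Request:
send_rows(
  steps=[
    [[0,0,0],0],
    [[0,0,0],0],
    [[0,0,0],0],
    [[0,0,0],0],
    [[0,0,0],0],
    [[0,0,0],0],
    [[0,0,0],0],
    [[0,0,0],0],
  ],
  hand=0,
  force=30,
)

```text
clock: 28.65
position: [0.4371, 0.2189, 0.0226]
ee_rot: [0.969, 0.247, 0.0, 0.0]
ft_force: [-0.2, -0.7, 7.0]
grip_width: 0.337
```

```bash
python3 go.py "(.6035,.152,.16)"
```

```text
t 28.65 pos [0.4371 0.2189 0.0226] yaw 0.5 F [-0.2 -0.7  7. ] w 0.337 q [ 0.27  0.44 -0.94  1.98  0.44  0.94 -0.4 ]
(.6035,.152,.16) tool shift [ 0.114   0.1385 -0.1373]
```

Request:
send_rows(
  steps=[
    [[0,0,-0.01],0],
    [[0,0,-0.03],0],
    [[0,0,-0.06],0],
    [[0.003,0.004,-0.09],0],
    [[0.014,0.017,-0.115],0],
    [[0.032,0.039,-0.13],0],
    [[0.055,0.067,-0.132],0],
    [[0.08,0.097,-0.132],0],
  ],
)

```text
clock: 29.65
position: [0.5549, 0.1719, 0.1563]
ee_rot: [0.969, 0.248, 0.001, 0.0]
ft_force: [0.8, 0.4, 1.0]
grip_width: 0.342
```

Request:
send_rows(
  steps=[
    [[0.018,0.022,0],0],
    [[0.028,0.035,0],0],
    [[0.033,0.04,0],0],
    [[0.034,0.0415,0],0],
    [[0.034,0.0415,0.005],0],
    [[0.034,0.0415,0.015],0],
    [[0.034,0.0415,0.025],0],
    [[0.034,0.0415,0.025],0],
  ],
)

```text
clock: 30.65
position: [0.6027, 0.1518, 0.128]
ee_rot: [0.969, 0.247, -0.001, 0.0]
ft_force: [0.5, -0.2, -0.6]
grip_width: 0.346
```

```bash
python3 go.py "(.6035,.152,.0915)"; python3 - <<'E'
from h import *
p,d=manip.camera("scene");cv2.imwrite(f"pics/scene9.png",cv2.resize(p[140:290,330:530],None,fx=3.5,fy=3.5)[:,:,::-1])
E
```

```text
t 30.65 pos [0.6027 0.1518 0.128 ] yaw 0.5 F [ 0.5 -0.2 -0.6] w 0.346 q [ 0.34  0.56 -0.89  1.56  0.45  1.25 -0.12]
(.6035,.152,.0915) tool shift [0.0009 0.0002 0.0365]
```

View pics/scene9.png

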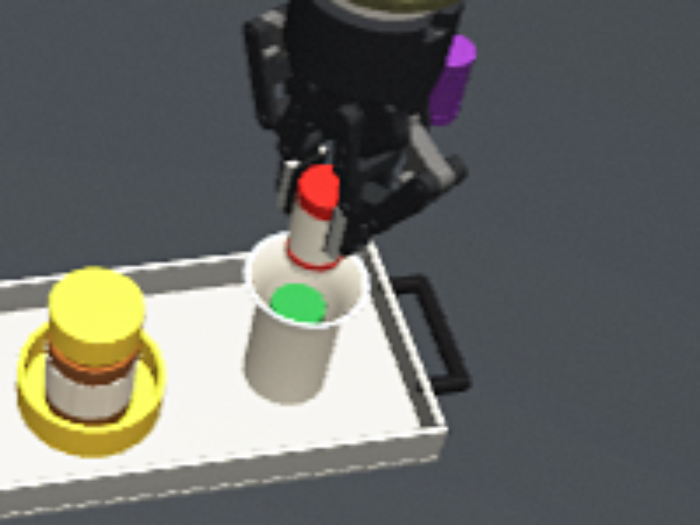

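Red is upright over the mouth, with green visible below it (298,302). Lowering.

Request:
send_rows(
  steps=[
    [[0,0,0.006],0],
    [[0,0,0.013],0],
    [[0,0,0.02],0],
    [[0,0,0.027],0],
    [[0,0,0.032],0],
    [[0,0,0.035],0],
    [[0,0,0.037],0],
    [[0,0,0.037],0],
  ],
)

```text
clock: 31.7
position: [0.6034, 0.152, 0.0923]
ee_rot: [0.969, 0.247, 0.0, 0.0]
ft_force: [-0.0, 1.1, 0.2]
grip_width: 0.345
```

```bash
python3 go.py "(.6035,.152,.0915)"; python3 - <<'E'
from h import *
p,d=manip.camera("scene");cv2.imwrite(f"pics/scene10.png",cv2.resize(p[140:290,330:530],None,fx=3.5,fy=3.5)[:,:,::-1])
E
```

```text
t 31.7 pos [0.6034 0.152  0.0923] yaw 0.5 F [-0.   1.1  0.2] w 0.345 q [ 0.33  0.6  -0.87  1.59  0.48  1.19 -0.15]
(.6035,.152,.0915) tool shift [0.     0.0001 0.0008]
```

View pics/scene10.png

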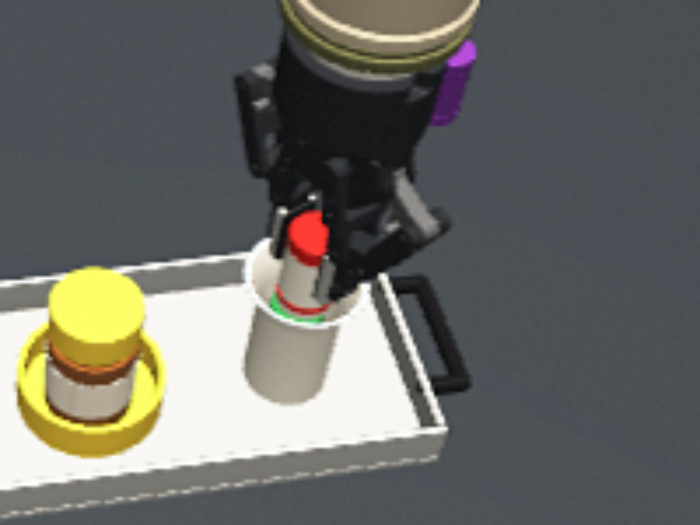

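Red is centred about 5 mm above green. Releasing.

Request:
send_rows(
  steps=[
    [[0,0,0],0],
    [[0,0,0],0],
    [[0,0,0],0],
    [[0,0,0],0],
    [[0,0,0],0],
    [[0,0,-0.01],0],
    [[0,0,-0.035],0],
    [[0,0,-0.07],0],
  ],
  hand=0.7,
)

```text
clock: 32.75
position: [0.603, 0.1519, 0.1631]
ee_rot: [0.969, 0.247, -0.001, -0.0]
ft_force: [0.2, 0.3, 0.5]
grip_width: 0.704
```

Request:
send_rows(
  steps=[
    [[0,0,-0.02],0],
    [[-0.02,-0.02,-0.03],0],
    [[-0.05,-0.05,-0.03],0],
    [[-0.08,-0.08,-0.03],0],
    [[-0.11,-0.11,-0.03],0],
    [[-0.13,-0.13,-0.03],0],
    [[-0.135,-0.135,-0.03],0],
    [[-0.135,-0.135,-0.03],0],
  ],
)

```text
clock: 33.75
position: [0.4207, 0.2054, 0.1926]
ee_rot: [0.969, 0.247, 0.0, 0.0]
ft_force: [0.3, 0.1, -0.4]
grip_width: 0.701
```

```bash
python3 go.py; python3 - <<'E'
from h import *
p,d=manip.camera("scene");cv2.imwrite(f"pics/scene11.png",p[:,:,::-1])
X=cloud("scene",d)
for n,c in dict(tube=(.603,.152),jy=(.614,.04),jb=(.623,-.072),used=(.411,-.2117),jw=(.5505,-.3515),purple=(.4055,.289),turq=(.365,.243)).items():
    m=(np.hypot(X[...,0]-c[0],X[...,1]-c[1])<.03); z=X[m][:,2]; t=X[m][z>z.max()-.006]; print(n,z.max().round(4),np.round(t.mean(0),4))
t,d=manip.camera("top");cv2.imwrite(f"pics/top11.png",t[:,:,::-1])
E
```

```text
t 33.75 pos [0.4207 0.2054 0.1926] yaw 0.5 F [ 0.3  0.1 -0.4] w 0.701 q [ 0.52  0.11 -1.1   1.87  0.11  1.22 -0.12]
tube 0.1224 [0.6049 0.1533 0.1187]
jy 0.0935 [0.6166 0.0393 0.0899]
jb 0.0932 [ 0.6254 -0.0718  0.0898]
used 0.0576 [ 0.4135 -0.2118  0.0542]
jw 0.0848 [ 0.5534 -0.3504  0.0815]
purple 0.058 [0.4077 0.2897 0.0545]
turq 0.0589 [0.3663 0.2428 0.055 ]
```

View pics/scene11.png

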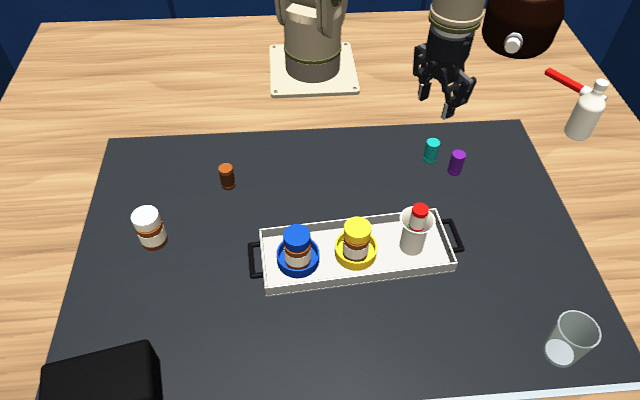

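View pics/top11.png

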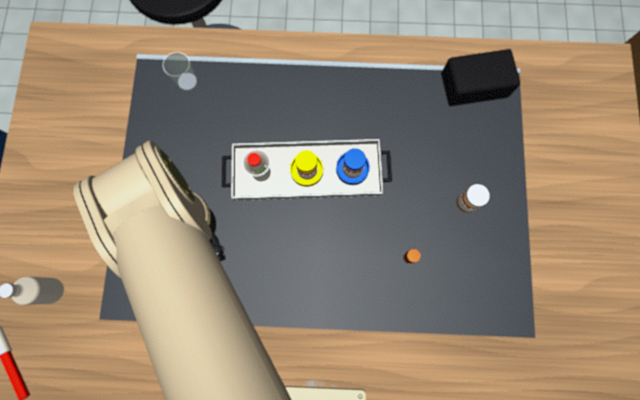

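The scene picture shows red seated in the tube (419,212; top at 0.119 m, as expected), the jars in matching cups (297,240 and 356,235), and the white jar (147,225), used cartridge (227,176) and lookalikes where they were. The arm touches nothing, so I'm handing in.

```bash
python3 -c "
from workcell import manip
print(manip.hand_in())"
```

```text
the job is handed in; nothing more can be done
None
```

The caddy is stocked and the job was handed in at about 34 s. The yellow and blue jars were set down with light contact in their matching cups. The green-ended cartridge went into the tube first, then the red-ended one on top, both coloured end up.

- **Final pictures and depth:** the jar tops are at 0.090 m and the red top is at 0.119 m, both as expected for seated parts. The white-capped jar, the used cartridge and the purple and turquoise lookalikes have not moved. The gripper is clear of everything.
- **Disagreement:** the two cameras differed by about 2–6 mm in x. I aimed near the average of the two; the grasps and placements worked and no check failed.

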